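# Open the dial padlock on the tool chest and hold it up

### The arm

A 6-joint arm with a two-finger parallel gripper is mounted at the origin on the work surface. World frame = base frame: x ahead of the robot, y to its left, z up, the work surface at z = 0. Lengths are in mm, angles in rad, forces in N, time in s.
With the tool pointing down it reaches from about 375 to 825 mm from the base axis. Payload 5.5 kg.
Tool frame: the origin (TCP) lies at the very end of the fingers, on their centre line; the grasp point (between the pads) lies 19 mm behind it; x points along the fingers, y is the direction in which the jaws open and shut, and the axes are right-handed (so a half turn about x gives the same grasp; the last joint's range is limited). The gripper opens to 85 mm and grips with 20 to 120 N. Pads are 22 mm wide; open, the fingers measure 114 mm over their backs; the gripper's body (76 mm by 85 mm) begins 54 mm behind the grasp point. The pads swing forward as they close: fully open they stand 13 mm farther back than shut.
Start: joints at [-1.166, 0.314, -0.047, 1.21, 0, 1.571], TCP at [236.297, -551.506, 231.299] pointing down, gripper open.
Joint ranges: [-2.67, 2.67], [-0.69, 1.73], [-1.03, 1.25], [-2.08, 2.16], [-1.42, 1.45], [-3.14, 3.14]. Speed limits (rad/s): [2.39, 2.39, 3.01, 3.14, 3.14, 3.14].

### API

Orientations are given as a rotation vector (axis times angle).
In Python, from station import r gives the robot as it stands.
- The arm moves only by the shell command python3 -m pendant 'ROWS' [FORCE]. ROWS is JSON, a list of rows, each a list of 7 numbers: the turn, a rotation vector about the world's x, y, z scaled (see below), then the shift along the world's x, y, z scaled (see below), then the closure in counts, from 0 (fully open) to 255 (shut). In form: [[wx, wy, wz, tx, ty, tz, fingers], ...]. A call has 1 to 5 rows; each row shifts and turns the commanded pose from where the row before left it; what a row does not reach is not made up. The controller multiplies each number of a shift by 250 mm and each number of a turn by pi rad. A row lasts 1/8 s, in which the tool goes at most 62.5 mm and 10.7 degrees, less where a joint would pass 70% of its speed; a pose out of reach is approached as far as the arm can. A call with a number of a shift or a turn outside -1 to 1 is refused whole. A call with a gripper value outside its range is refused whole. The fingers move at their own pace and stop on an object; FORCE is the grip in N (left out, the last holds). Time passes only in rows, so rows that do not move let the fingers close. It gives the time, the measured TCP pose, the force and the opening at its end, in the units of the state.
- r.observe(): the state, without advancing time (a new reading comes with each control period).
- r.snapshot(name): name is "scene" or "top" or "wrist"; returns (picture, depth): 420x560x3 uint8, red, green, blue; 420x560 float32, mm along the optical axis (not along the pixel's ray), 0 where there is no reading.
- r.camera_params(name): a dict with "intrinsics" (3x3 intrinsics, pixels), "xyz" and "rotation" of the camera in the world. Camera axes: x right, y down, z forward; pixel columns grow to the right and rows downward; lengths in mm; the calibration is good to about 2 mm. A picture is of the moment at which its call begins: read the wrist's pose just before it. camera_params takes no time and is no camera call; for the wrist camera it gives the pose at the moment of the call.
- r.close_job(): hands the job in, once; it reports no verdict.
The state is a dict: "clock": time; "joint_pos": joint angles; "joint_vel": joint speeds; "tau": joint torques, N m; "tcp_pos": TCP position; "orientation": TCP orientation; "force": force on the tool from outside, world axes, zero at the start; "moment": the same for the moment, N m; "finger_gap": finger opening in mm.
Only numpy, scipy, OpenCV 4.12 (cv2) and the standard library are available. Lean on these libraries where they do the work, as an engineer would, in place of code of your own. Each camera call takes 0.05 s, during which the arm holds its last target.

### The job

Open the dial padlock that holds the hasp on the tool chest: from where it stands, turn the dial clockwise until its line is three clicks past the wide mark at the shackle end, then turn it back anticlockwise to the wide mark. Pull the lock body straight back so that the shackle is drawn fully open, slip the lock off the staple, and hold it up still and level, dial upward, at least 10 cm above the chest lid, shackle left open: finish while holding it, with everything else left where it stands.

Things in the scene. Friction and masses are not known exactly. Their poses are not given: they have to be found in the camera images.
- lock_center (a point): Centre of the brass padlock, its body 52 mm along own x, 54 along y, 24 thick along z; lock 0.4-0.6 kg. It lies loose on the lid, dial up; own x points to the shackle end, z up. Turning the dial swings it by up to 0.1 rad, until the shackle rests on the staple. The shackle's legs (7 mm bar, level with this point) leave the face x = 26 mm at y = +16 mm (heel) and -16 mm (toe).
- lock_knob (a point): Middle of the dial's round knob, on the dial axis (axes as lock_center): 32 mm across, its side 8 mm down and 8 mm up from here. Under it the dial's flange, 42 mm across, top 8.4 mm below this point. A line on flange and knob top points from the axis to one side. Round the flange the body has fine marks every 20 degrees and one wide mark at the shackle end (own +x). Turn, pull and lift by this knob.
- dial (a joint): Dial against body, rad: 0 with its line on the wide mark, growing clockwise from above. Clicks every 20 degrees (0.349; 0.06 N m). Three clicks past is 1.047. Inside, one wheel is set by arriving at 1.047 clockwise, one by coming back to 0; each within 0.1 rad. Overshot past 1.15: go anticlockwise to -1.6 and start again. Then the shackle slides; once open it keeps the dial from turning.
- shackle (a joint): How far the shackle is drawn out of the body along the lock's x, m: 0 locked, 0.018 fully open; stays where left (2.5 N friction, no spring). Drawn by pulling the body back along its own -x: after up to 8 mm of play the bow catches on the staple. The heel leg stays in the body; open, the toe's end stands 12 mm clear of the body's face.
- shackle_bow (a point): Middle of the shackle's bow bar (7 mm thick), the end of the U farthest from the body; 49.5 mm from the dial axis along the lock's x when locked, 67.5 mm when open. Axes as lock_center.
- staple (a point): Middle of the hasp's staple, at shackle height (12 mm over the lid); chest axes. Loop of 5.5 mm bar, 29 mm high; posts 17.5 mm apart along y; the toe leg runs between them, one post inside the shackle. To take the open lock off: bring it forward along its x until the staple stands in the 12 mm gap between toe and body (32 mm from the dial axis along the lock's x, 16 mm to its -y side), then lift.
- chest_lid (a point): middle of the top face of the wooden tool chest (260 x 360 x 110 mm, fixed on the bench); x to its far side, z up. Hasp strap let in flush; around the lock the lid is bare.
- key_lock_mid (a point): bystander on the lid: small steel keyed padlock without a dial, 30 x 40 x 18 mm, shackle open; centre of its body
- sand_block_mid (a point): bystander on the lid: cork sanding block, 100 x 60 x 22 mm; centre
- square_mid (a point): bystander on the bench: try square, stock 100 x 18 x 14 mm with a steel blade; centre of the stock
- plane_mid (a point): bystander on the bench: small block plane, 160 x 48 x 50 mm; middle
- glue_mid (a point): bystander on the bench: glue bottle, 60 mm across, 170 mm high; half-way up
- mug_mid (a point): bystander on the bench: white mug, 82 mm across, 95 mm high; half-way up
- tape_mid (a point): bystander on the bench: roll of paper tape lying flat, 100 mm across, 24 mm high; centre
- driver_mid (a point): bystander on the bench: screwdriver lying down; middle

How it is judged:
By the outcome, as a careful person would: the job done as asked, in the order asked, and still so for the second after the job is handed in, while the arm keeps its last pose, push and grip.
It also fails if it takes over 48 s, if anything falls off the work surface, if the arm or the gripper's body presses on something with over 40 N, if the wrist force passes 120 N, or if a joint passes its speed limit or range.

## Working session

There is one attempt and no reset: what is moved stays moved. The work goes in short steps, Python scripts to look and compute and a shell command to move; the robot and the scene stay as the last step left them, time stands still between calls to the robot, and variables do not carry over. Pictures are saved under pics/ and viewed, and the job is handed in when it is done.

```bash
ls; mkdir -p pics
python3 - <<'E'
from station import r
import cv2
print(r.observe())
for n in ("scene","top","wrist"):
    p,d=r.snapshot(n); cv2.imwrite(f"pics/{n}0.png",p[:,:,::-1]); c=r.camera_params(n); print(n,c)
E
```

```text
pics
{'clock': 0.0, 'joint_pos': array([-1.16598801e+00,  3.14211262e-01, -4.80759181e-02,  1.21018874e+00,
       -1.05642923e-05,  1.57076795e+00]), 'joint_vel': array([-0.0004408 , -0.00085635,  0.00019698, -0.00182192,  0.0015753 ,
        0.00127045]), 'tau': array([ 9.45886313e-04, -5.39596581e+01,  3.39744973e+01,  1.92757143e-02,
        2.11482211e-04,  7.52897392e-06]), 'tcp_pos': array([ 236.07712453, -550.9825201 ,  230.44479121]), 'orientation': array([ 1.99907968,  0.41201896, -1.99978992]), 'force': array([-0.87465551, -0.29453141,  0.92203753]), 'moment': array([-0.01345299, -0.01747232, -0.02302833]), 'finger_gap': 85.11118663736978}
scene {'intrinsics': array([[456.94345869,   0.        , 280.93685793],
       [  0.        , 456.94345869, 206.15861686],
       [  0.        ,   0.        ,   1.        ]]), 'xyz': array([ 896.70285121,  601.24505397, 1185.86947605]), 'rotation': array([-0.65614375, -2.80728079,  0.82391227])}
top {'intrinsics': array([[484.63753904,   0.        , 283.68189471],
       [  0.        , 484.63753904, 212.69100828],
       [  0.        ,   0.        ,   1.        ]]), 'xyz': array([ 471.69565049,  -24.9050216 , 1286.61258094]), 'rotation': array([-2.17838501,  2.17930174, -0.088739  ])}
wrist {'intrinsics': array([[290.55187843,   0.        , 282.34725419],
       [  0.        , 290.55187843, 208.18037432],
       [  0.        ,   0.        ,   1.        ]]), 'xyz': array([ 301.84860303, -523.8773576 ,  373.77818553]), 'rotation': array([ 2.41844528, -1.59656875, -0.22809651])}
```

View pics/top0.png

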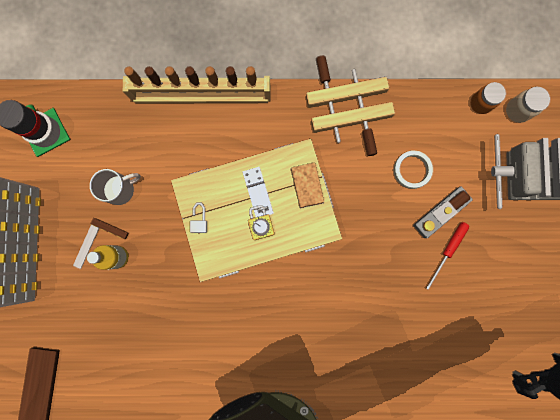

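View pics/scene0.png

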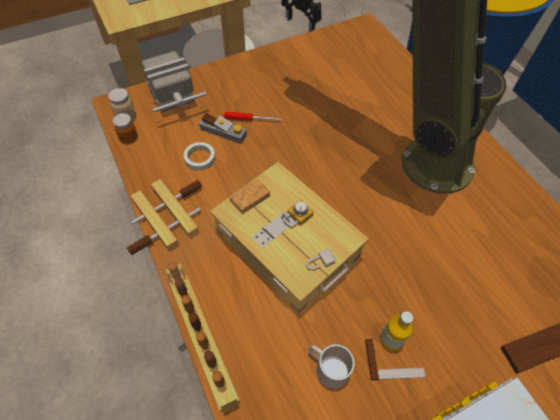

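```bash
cat > h.py <<'E'
import numpy as np, cv2
from scipy.spatial.transform import Rotation as R
def ray(c,uv,z):
    K=c["intrinsics"];d=np.linalg.inv(K)@np.array([uv[0],uv[1],1.0]);Rm=R.from_rotvec(c["rotation"]).as_matrix()
    w=Rm@d;o=np.array(c["xyz"]);return o+w*(z-o[2])/w[2]
def proj(c,P):
    Rm=R.from_rotvec(c["rotation"]).as_matrix();q=Rm.T@(np.array(P,float)-c["xyz"]);q=c["intrinsics"]@q;return q[:2]/q[2]
def tool(s):
    return R.from_rotvec(s["orientation"]).as_matrix()
E
python3 - <<'E'
import cv2
from h import *
from station import r
im=cv2.imread("pics/top0.png");cv2.imwrite("pics/top0z.png",cv2.resize(im[155:285,165:345],None,fx=4.4,fy=4.4,interpolation=cv2.INTER_CUBIC))
c=r.camera_params("top")
for n,uv,z in [("knob",(261,227),150),("c1",(172,180),110),("c2",(312,139),110),("c3",(342,238),110),("c4",(200,281),110)]: print(n,ray(c,uv,z))
E
```

```text
knob [531.88868724  29.47190953 150.        ]
c1 [649.37723594 249.87417777 110.        ]
c2 [751.25132422 -93.67868173 110.        ]
c3 [ 507.21763573 -165.16834883  110.        ]
c4 [403.88748564 177.85720772 110.        ]
```

View pics/top0z.png

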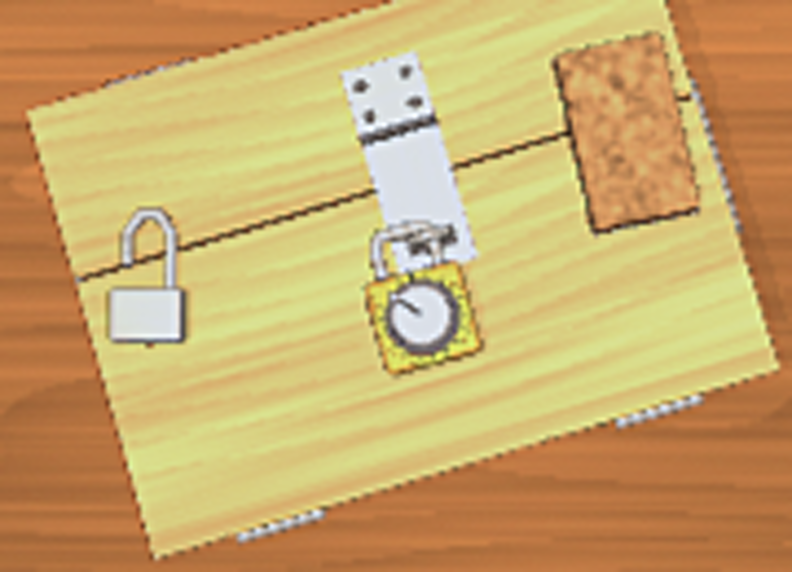

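Run:
```python
from h import *
from station import r
s=r.observe();T=tool(s);print(np.round(T,3)); c=r.camera_params("wrist");Rm=R.from_rotvec(c["rotation"]).as_matrix();print(np.round(Rm,3));print(np.round(T.T@(c["xyz"]-s["tcp_pos"]),1));print(np.round(T.T@Rm,3))
```

```text
[[-0.001  0.394 -0.919]
 [ 0.001 -0.919 -0.394]
 [-1.    -0.001 -0.   ]]
[[ 0.393 -0.883 -0.257]
 [-0.92  -0.378 -0.108]
 [-0.001  0.279 -0.96 ]]
[-143.2    0.7  -71.2]
[[-0.    -0.279  0.96 ]
 [ 1.    -0.001 -0.   ]
 [ 0.001  0.96   0.279]]
```

View pics/wrist0.png

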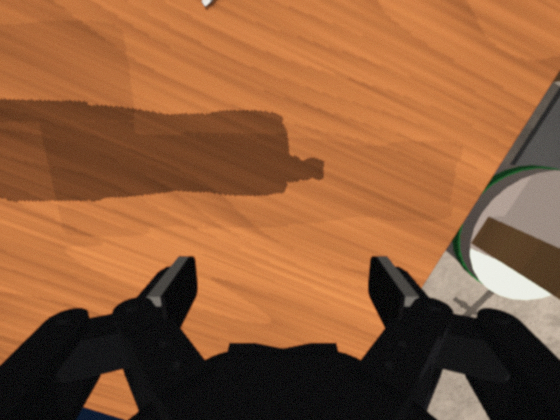

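```bash
python3 -m pendant '[[0,0,0.03,0.1,0.2,0.1,0],[0,0,0.03,0.1,0.2,0.1,0]]'; python3 -c "
from station import r
print(r.observe()['joint_pos'])"
```

```text
clock: 0.4
tcp_pos: [286.3, -450.3, 281.0]
orientation: [1.883, 0.579, -1.883]
force: [1.3, -1.0, -0.0]
finger_gap: 85.4
[-1.00459795e+00  1.73940086e-01 -1.13962121e-01  1.28462329e+00
  2.81687668e-04  1.54223487e+00]
```

```bash
for i in 1 2; do :; done; python3 -m pendant '[[0,0,0.056,0.07,0.15,0.02,0],[0,0,0.056,0.07,0.15,0.02,0],[0,0,0.056,0.07,0.15,0,0],[0,0,0.056,0.07,0.15,0,0],[0,0,0.056,0.07,0.15,0,0]]'; python3 -m pendant '[[0,0,0.056,0.07,0.15,0,0],[0,0,0.056,0.07,0.15,0,0],[0,0,0.056,0.07,0.15,0,0],[0,0,0.056,0.07,0.15,0,0],[0,0,0.056,0.07,0.15,0,0]]'; python3 -m pendant '[[0,0,0.056,0.07,0.15,0,0],[0,0,0.056,0.07,0.15,0,0],[0,0,0.056,0.07,0.116,0,0],[0,0,0.056,0.07,0,0,0],[0,0,0.056,0,0,0,0]]'; python3 -m pendant '[[0,0,0.056,0,0,-0.1,0],[0,0,0,0,0,-0.1,0],[0,0,0,0,0,-0.1,0],[0,0,0,0,0,0,0]]'
python3 - <<'E'
from station import r
import cv2
from h import *
s=r.observe();print(s['joint_pos'],s['tcp_pos'],s['clock']);T=tool(s);print(np.arctan2(T[1,1],T[0,1]),T[:,0])
p,d=r.snapshot("wrist"); cv2.imwrite("pics/wrist1.png",p[:,:,::-1]);np.save("d1.npy",d)
E
```

```text
clock: 1.02
tcp_pos: [374.1, -262.7, 291.2]
orientation: [1.277, 1.164, -1.277]
force: [0.9, 0.4, 0.2]
finger_gap: 85.5
clock: 1.65
tcp_pos: [461.6, -75.2, 291.2]
orientation: [0.612, 1.483, -0.612]
force: [1.0, -0.8, -0.3]
finger_gap: 85.5
clock: 2.28
tcp_pos: [532.1, 28.1, 290.6]
orientation: [-0.077, 1.57, 0.077]
force: [0.3, -0.3, 0.5]
finger_gap: 85.7
clock: 2.78
tcp_pos: [529.6, 27.4, 214.3]
orientation: [-0.209, 1.565, 0.21]
force: [-0.3, -0.1, 0.5]
finger_gap: 86.0
[ 5.17007854e-02  1.94201803e-01 -2.41172488e-01  1.13976454e+00
  1.44402484e-05 -2.14890361e-01] [529.55908762  27.40782564 214.34621874] 2.775
1.837385448612252 [-4.33743263e-03 -2.09989122e-04 -9.99990571e-01]
```

View pics/wrist1.png

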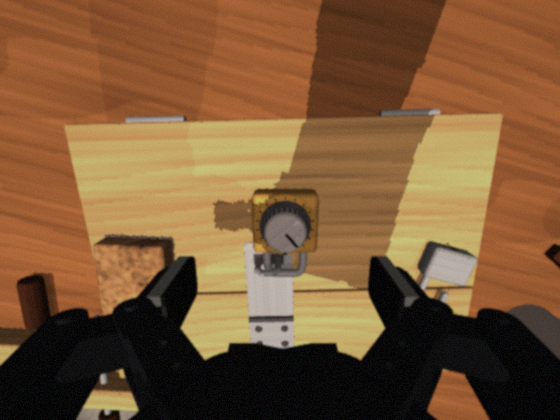

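Run:
```python
import cv2
im=cv2.imread("pics/wrist1.png");cv2.imwrite("pics/wrist1z.png",cv2.resize(im[180:285,235:335],None,fx=5.7,fy=5.7,interpolation=cv2.INTER_CUBIC))
im=cv2.imread("pics/wrist1.png")
```

```text
(no output)
```

View pics/wrist1z.png

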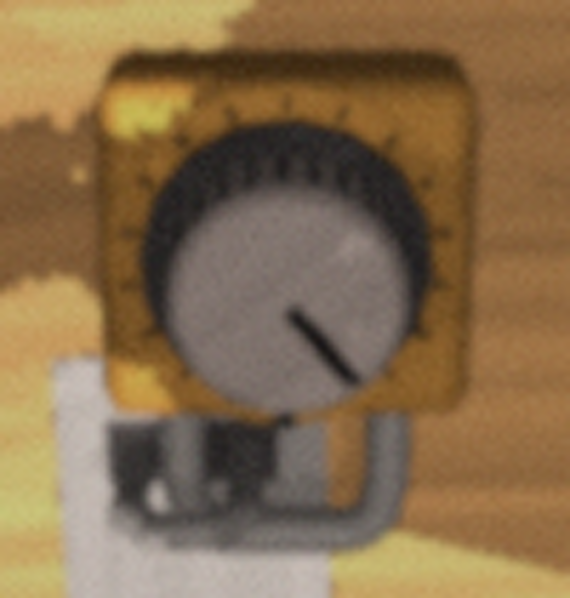

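```bash
cat > m.py <<'E'
from h import *
from station import r
def z2p(q,x0,y0,f): return ((q[0]+.5)/f-.5+x0,(q[1]+.5)/f-.5+y0)
def pt3(c,uv,d):
    K=c["intrinsics"];q=np.linalg.inv(K)@np.array([uv[0],uv[1],1.0])*d
    return R.from_rotvec(c["rotation"]).as_matrix()@q+c["xyz"]
E
python3 - <<'E'
from m import *
c=r.camera_params("wrist");d=np.load("d1.npy");print(c["xyz"])
Z=lambda a,b: z2p((a,b),235,180,5.7)
for n,q in [("knobc",(292,300)),("kn2",(250,330)),("kn3",(330,270)),("lid",(520,100)),("bodyTL",(130,100)),("bodyBR",(440,395)),("bodyBL",(125,395)),("strap",(100,570)),("bow",(250,530)),("flange",(170,210))]:
    uv=Z(*q);u,v=int(round(uv[0])),int(round(uv[1]));dd=np.median(d[v-1:v+2,u-1:u+2]);print(n,dd,np.round(pt3(c,uv,dd),1))
kt=ray(c,Z(292,300),154);print("knob@154",kt)
a,b=ray(c,Z(290,312),154),ray(c,Z(357,382),154);v=b-kt;print("line",np.arctan2(*(b-a)[1::-1]),np.arctan2(v[1],v[0]))
# body top edges at z=134
L=[ray(c,Z(*q),134) for q in [(105,100),(105,400),(472,400),(472,100)]];print(np.round(L,1))
w=ray(c,Z(285,420),134);kc=np.array(kt);print("wide",w,np.arctan2(w[1]-kc[1],w[0]-kc[0]))
ap,bp=ray(c,Z(130,525),122),ray(c,Z(370,530),122);print("bow",ap,bp,np.arctan2(*(bp-ap)[1::-1])-np.pi/2)
E
```

```text
[462.898097     8.26772586 359.10425649]
knobc 216.50957 [536.9  31.1 156.1]
kn2 217.64653 [542.4  26.9 156.1]
kn3 216.12369 [531.8  34.9 155.4]
lid 254.18535 [512.1  61.1 112.3]
bodyTL 230.2585 [521.7   3.8 135.5]
bodyBR 242.22955 [552.9  58.2 135.9]
bodyBL 241.86996 [564.8  13.8 136.2]
strap 275.74173 [607.2  17.8 113.1]
bow 248.20955 [581.3  37.1 136. ]
flange 229.74228 [534.3  13.  140.2]
knob@154 [537.66291043  31.35181191 154.        ]
line 0.9973614095176797 0.9066827541269616
[[5.230e+02 4.000e-01 1.340e+02]
 [5.674e+02 1.110e+01 1.340e+02]
 [5.532e+02 6.340e+01 1.340e+02]
 [5.096e+02 5.000e+01 1.340e+02]]
wide [563.50667075  37.63716359 134.        ] 0.23857394427686354
bow [592.89810258  20.21934442 122.        ] [583.73569655  57.31492581 122.        ] 0.24214799985729019
```

Run:
```python
from m import *
s=r.observe();c=r.camera_params("wrist");print(s["tcp_pos"],c["xyz"])
p,d=r.snapshot("wrist");cv2.imwrite("pics/wrist2.png",p[:,:,::-1])
g=cv2.cvtColor(p,cv2.COLOR_RGB2HSV)
x0,y0=250,195;h=g[y0:265,x0:325];
gr=p[y0:265,x0:325].astype(int)
sp=gr.max(2)-gr.min(2)
m=((sp<40)&(gr.max(2)>75)).astype(np.uint8)
m[55:]=0
n,l,st,ce=cv2.connectedComponentsWithStats(m,connectivity=4);k=1+np.argmax(st[1:,4]);print(st[k],ce[k])
cn=max(cv2.findContours((l==k).astype(np.uint8),0,1)[0],key=len);print(cv2.fitEllipse(cn), cv2.minEnclosingCircle(cn))
(cx,cy),rr=cv2.minEnclosingCircle(cn)
print(ray(c,(cx+x0,cy+y0),154))
cv2.imwrite("pics/m2.png",cv2.resize(np.hstack([m*255,(l==k).astype(np.uint8)*255]),None,fx=4,fy=4))
ct=r.camera_params("top");q,_=r.snapshot("top");cv2.imwrite("pics/top2.png",q[:,:,::-1])
```

```text
[530.53208418  27.43942386 215.81734547] [462.898097     8.26772586 359.10425649]
[  15   15   42   40 1269] [34.97241923 34.61938534]
((35.19015121459961, 34.908958435058594), (38.609580993652344, 41.44105911254883), 85.38490295410156) ((34.88728332519531, 35.47572326660156), 21.263185501098633)
[536.4984151   30.30725446 154.        ]
```

View pics/m2.png

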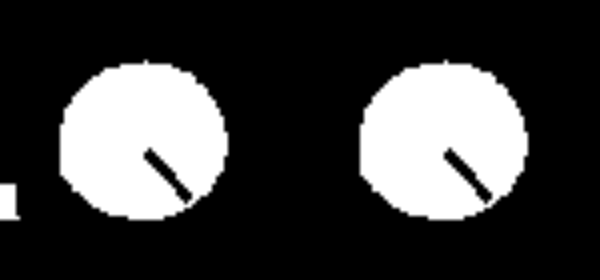

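Run:
```python
from m import *
ct=r.camera_params("top");im=cv2.imread("pics/top0.png");x0,y0=240,210
g=im[y0:250,x0:285].astype(int);sp=g.max(2)-g.min(2);
m=((sp<45)&(g.min(2)>120)).astype(np.uint8);n,l,st,ce=cv2.connectedComponentsWithStats(m,connectivity=4)
for k in range(1,n): print(st[k],ce[k])
for row in m: print(''.join('#' if v else '.' for v in row))
# body yellow mask
h=cv2.cvtColor(im[y0:250,x0:285],cv2.COLOR_BGR2HSV)
b=((h[:,:,1]>190)&(h[:,:,2]>120))
ys,xs=np.nonzero(b);print(xs.mean()+x0,ys.mean()+y0)
rc=cv2.minAreaRect(np.c_[xs+x0,ys+y0].astype(np.float32));print(rc,ray(ct,rc[0],134))
```

```text
[ 9  0  4  8 22] [10.36363636  3.40909091]
[14  0 20  7 87] [22.59770115  2.52873563]
[17  9  1  1  1] [17.  9.]
[ 13  10  15  14 151] [20.44370861 16.2384106 ]
.........###..####....###..######............
.........###..####.....##########............
.........###..####..##.###########...........
.........###...##################............
..........##...##########....##..............
..........##...########......................
..........###..#####.........................
..........###................................
.............................................
.................#...........................
..................######.....................
................##########...................
.............##############..................
..............#..##########..................
..............###..########..................
..............####..########.................
..............##############.................
..............##############.................
..............##############.................
...............############..................
...............####
[... 367 characters left out ...]
...........................
.............................................
.............................................
.............................................
.............................................
.............................................
.............................................
.............................................
.............................................
.............................................
.............................................
.............................................
nan nan
((0.0, 0.0), (0.0, 0.0), 0.0) [1095.99177879  678.89775063  134.        ]<stdin>:10: RuntimeWarning: Mean of empty slice.
  ret = ret.dtype.type(ret / rcount)
```

```bash
python3 -m pendant '[[0,0,0.055,0.015,0.011,-0.044,125],[0,0,0.055,0,0,-0.044,125],[0,0,0.055,0,0,-0.044,125],[0,0,0.055,0,0,-0.044,125],[0,0,0,0,0,0,125]]' 40
python3 - <<'E'
from m import *
s=r.observe();T=tool(s);print(s["tcp_pos"],s["finger_gap"],np.arctan2(T[1,1],T[0,1]),s["joint_pos"],T[:,0],r.camera_params("wrist")["xyz"])
p,d=r.snapshot("wrist");cv2.imwrite("pics/wrist3.png",p[:,:,::-1])
E
```

```text
clock: 3.55
tcp_pos: [535.2, 30.3, 172.8]
orientation: [-0.746, 1.439, 0.745]
force: [-0.4, 0.1, 0.3]
finger_gap: 43.6
[535.23062029  30.25025185 172.779003  ] 43.62429128550298 2.526649271968133 [ 5.64727545e-02  2.25313372e-01 -2.99733615e-01  1.04544240e+00
 -2.37412169e-05 -8.99380216e-01] [ 3.07785134e-04 -6.37914926e-06 -9.99999953e-01] [494.74737404 -28.19578218 315.91342274]
```

View pics/wrist3.png

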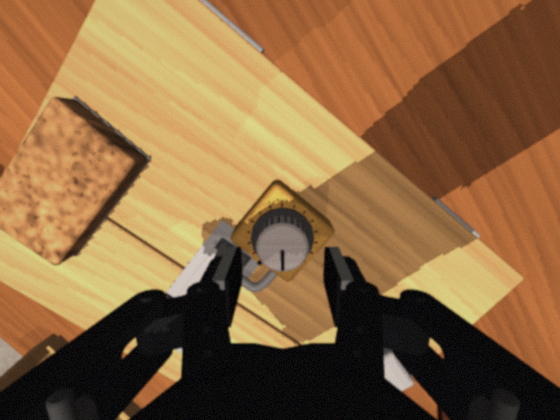

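Run:
```python
from m import *
p=cv2.imread("pics/wrist3.png")[:,:,::-1];c=r.camera_params("wrist")
x0,y0=245,200;g=p[y0:285,x0:325].astype(int);sp=g.max(2)-g.min(2);m=((sp<40)&(g.max(2)>75)).astype(np.uint8)
m[:, :]=cv2.morphologyEx(m,cv2.MORPH_OPEN,np.ones((5,5)))
n,l,st,ce=cv2.connectedComponentsWithStats(m,connectivity=4);k=1+np.argmax(st[1:,4]);print(st[k],ce[k])
cn=max(cv2.findContours((l==k).astype(np.uint8),0,1)[0],key=len);e=cv2.fitEllipse(cn);print(e);print(ray(c,(e[0][0]+x0,e[0][1]+y0),154))
cv2.imwrite("pics/m3.png",cv2.resize(np.hstack([g.astype(np.uint8)[:,:,::-1],cv2.cvtColor((l==k).astype(np.uint8)*255,8)]),None,fx=5,fy=5,interpolation=cv2.INTER_CUBIC))
```

```text
[  11   22   53   49 1955] [36.90485934 45.7483376 ]
((36.907955169677734, 45.042015075683594), (45.46465301513672, 52.93349838256836), 90.19886779785156)
[536.12801261  29.13568323 154.        ]
```

View pics/m3.png

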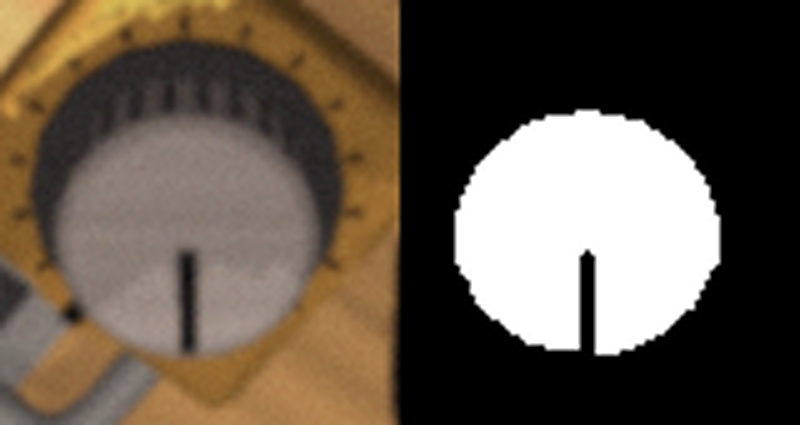

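```bash
python3 -m pendant '[[0,0,0,0.002,-0.002,-0.07,125],[0,0,0,0,0,-0.041,125],[0,0,0,0,0,-0.02,125],[0,0,0,0,0,0,125]]' 40
python3 - <<'E'
from m import *
s=r.observe();print(s["force"],s["tcp_pos"],r.camera_params("wrist")["xyz"])
p,d=r.snapshot("wrist");cv2.imwrite("pics/wrist4.png",cv2.resize(p[190:400,140:420,::-1],None,fx=2.8,fy=2.8))
E
```

```text
clock: 4.1
tcp_pos: [535.5, 29.8, 139.6]
orientation: [-0.746, 1.439, 0.747]
force: [-0.4, -0.2, 0.1]
finger_gap: 43.3
[-0.39899258 -0.18164691  0.10180317] [535.47544399  29.75418334 139.61057521] [495.15506296 -28.74277793 282.73837028]
```

View pics/wrist4.png

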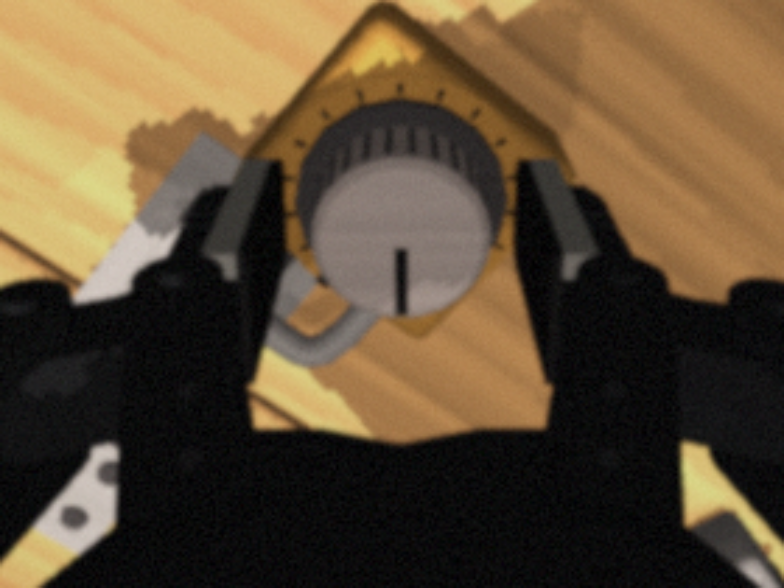

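```bash
python3 -m pendant '[[0,0,0,0,0,0,200],[0,0,0,0,0,0,255],[0,0,0,0,0,0,255],[0,0,0,0,0,0,255]]' 45
python3 - <<'E'
from m import *
s=r.observe();print(s["force"],s["moment"],s["finger_gap"],r.camera_params("wrist")["xyz"])
p,d=r.snapshot("wrist");cv2.imwrite("pics/wrist5.png",cv2.resize(p[190:400,140:420,::-1],None,fx=2.8,fy=2.8))
E
```

```text
clock: 4.65
tcp_pos: [535.7, 30.0, 140.4]
orientation: [-0.747, 1.438, 0.747]
force: [-3.0, 1.6, 5.9]
finger_gap: 29.8
[-2.99249169  1.57890871  5.92584625] [ 0.19796383  0.56389556 -0.02605181] 29.849677302950134 [495.21547736 -28.62052752 283.5139374 ]
```

View pics/wrist5.png

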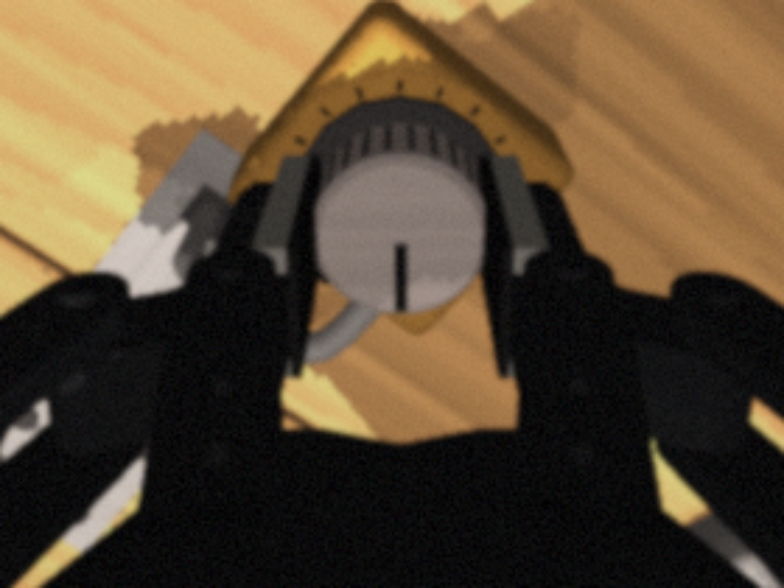

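```bash
python3 -m pendant '[[0,0,-0.02,0,0,0.003,255],[0,0,-0.04,0,0,0,255],[0,0,-0.04,0,0,0,255],[0,0,-0.04,0,0,0,255],[0,0,-0.04,0,0,0,255]]' 45;python3 - <<'E'
from m import *
s=r.observe();T=tool(s);print(s["force"],s["moment"],np.arctan2(T[1,1],T[0,1]))
p,d=r.snapshot("wrist");cv2.imwrite("pics/wrist6.png",cv2.resize(p[190:400,140:420,::-1],None,fx=2.8,fy=2.8))
E
```

```text
clock: 5.32
tcp_pos: [535.6, 31.5, 140.5]
orientation: [-0.303, 1.548, 0.309]
force: [-2.1, 1.5, 0.2]
finger_gap: 29.3
[-2.14590134  1.52072458  0.21531232] [ 0.0206721   0.42633212 -0.01812872] 1.9603496699988041
```

View pics/wrist6.png

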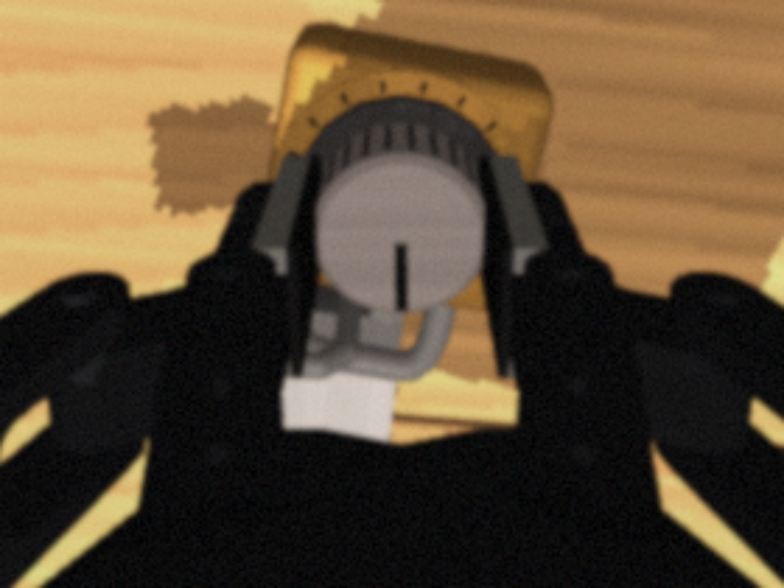

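```bash
python3 -m pendant '[[0,0,-0.04,0,0,0,255],[0,0,-0.04,0,0,0,255],[0,0,-0.04,0,0,0,255],[0,0,-0.04,0,0,0,255],[0,0,-0.04,0,0,0,255]]';python3 -m pendant '[[0,0,-0.04,0,0,0,255],[0,0,-0.04,0,0,0,255],[0,0,-0.03,0,0,0,255],[0,0,0,0,0,0,255]]';python3 - <<'E'
from m import *
s=r.observe();T=tool(s);print(s["force"],s["moment"],np.arctan2(T[1,1],T[0,1]),r.camera_params("wrist"))
p,d=r.snapshot("wrist");cv2.imwrite("pics/wrist7.png",cv2.resize(p[190:330,190:370,::-1],None,fx=4.4,fy=4.4,interpolation=2))
q,_=r.snapshot("top");cv2.imwrite("pics/top7.png",cv2.resize(q[190:250,220:300,::-1],None,fx=6,fy=6,interpolation=2))
E
```

```text
clock: 6.0
tcp_pos: [535.4, 31.1, 140.5]
orientation: [0.189, 1.563, -0.184]
force: [-0.9, 7.9, 0.7]
finger_gap: 30.1
clock: 6.5
tcp_pos: [535.7, 31.5, 140.5]
orientation: [0.457, 1.524, -0.451]
force: [-1.7, 6.4, -0.3]
finger_gap: 29.9
[-1.66962714  6.35384892 -0.25888201] [1.30671051 0.13091699 0.23220054] 0.9915211297531001 {'intrinsics': array([[290.55187843,   0.        , 282.34725419],
       [  0.        , 290.55187843, 208.18037432],
       [  0.        ,   0.        ,   1.        ]]), 'xyz': array([476.75095396,  69.24282155, 283.77919249]), 'rotation': array([2.54209061, 1.3720945 , 0.19935571])}
```

View pics/wrist7.png

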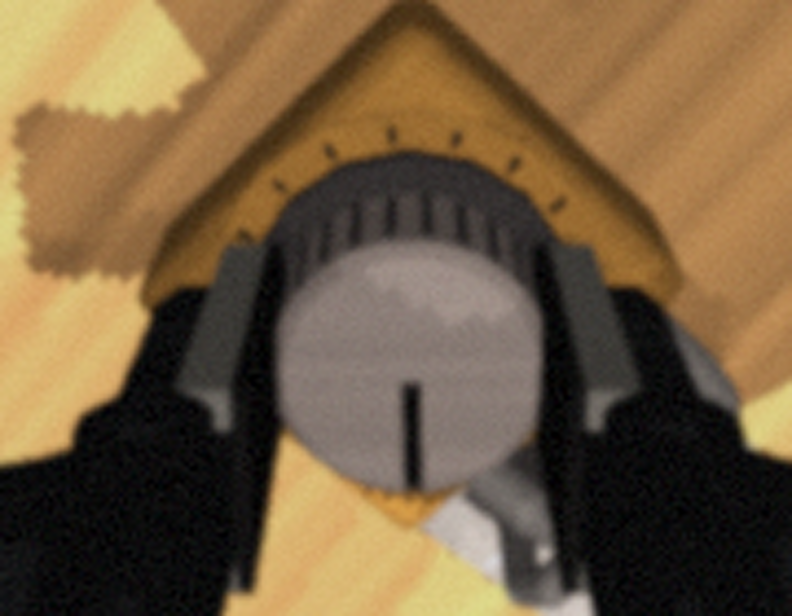

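View pics/top7.png

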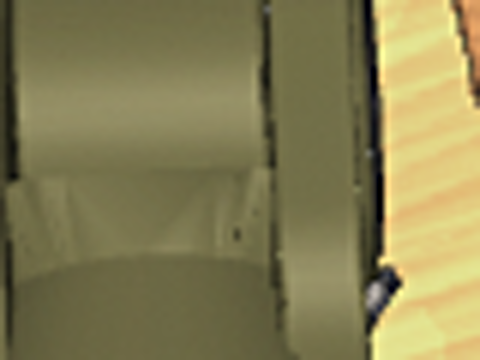

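```bash
cat > ang.py <<'E'
from m import *
def marks(c,zp,x0,y0,f,ctr,z=134.):
    a=[]
    for q in zp:
        P=ray(c,z2p(q,x0,y0,f),z);v=P[:2]-ctr;a.append((np.arctan2(v[1],v[0]),np.hypot(*v)))
    a=np.array(a);s=np.pi/9
    ph=np.angle(np.mean(np.exp(1j*a[:,0]*18)))/18
    return a,[ph+k*s for k in (-1,0,1,2)]
E
python3 - <<'E'
from ang import *
c=r.camera_params("wrist")
f=4.4;kc=ray(c,z2p((410,362),190,190,f),154);print("knob",kc)
a,ph=marks(c,[(392,134),(330,151),(279,187),(244,237),(456,138),(514,163),(559,204)],190,190,f,kc[:2]);print(np.round(a,3),np.round(ph,3))
E=[ray(c,z2p(q,190,190,f),134)[:2] for q in [(190,210),(370,35),(450,25),(630,195)]]
v=E[1]-E[0];print(np.arctan2(v[1],v[0])); v=E[3]-E[2];print(np.arctan2(v[1],v[0]))
v=ray(c,z2p((413,488),190,190,f),154)-ray(c,z2p((410,385),190,190,f),154);print("line",np.arctan2(v[1],v[0]))
E
```

```text
knob [536.08409093  31.17286027 154.        ]
[[ 2.666 20.532]
 [ 3.056 20.689]
 [-2.842 21.115]
 [-2.462 21.934]
 [ 2.279 20.713]
 [ 1.897 21.103]
 [ 1.526 21.851]] [-0.475 -0.126  0.223  0.572]
1.772761585510842
0.22457610424110933
line -0.5531983282755204
```

```bash
python3 -m pendant '[[0,0,-0.03,0,0,0,255],[0,0,-0.03,0,0,0,255],[0,0,-0.025,0,0,0,255],[0,0,0,0,0,0,255],[0,0,0,0,0,0,255]]';python3 - <<'E'
from m import *
s=r.observe();T=tool(s);print(s["force"],s["moment"],np.arctan2(T[1,1],T[0,1]))
p,d=r.snapshot("wrist");cv2.imwrite("pics/wrist8.png",cv2.resize(p[190:330,190:370,::-1],None,fx=4.4,fy=4.4,interpolation=2))
E
```

```text
clock: 7.22
tcp_pos: [535.6, 30.5, 140.5]
orientation: [0.662, 1.468, -0.66]
force: [-1.1, 4.6, 2.2]
finger_gap: 29.7
[-1.05846091  4.59560855  2.17262862] [1.15708488 0.16671487 0.12265784] 0.7245141311427112
```

View pics/wrist8.png

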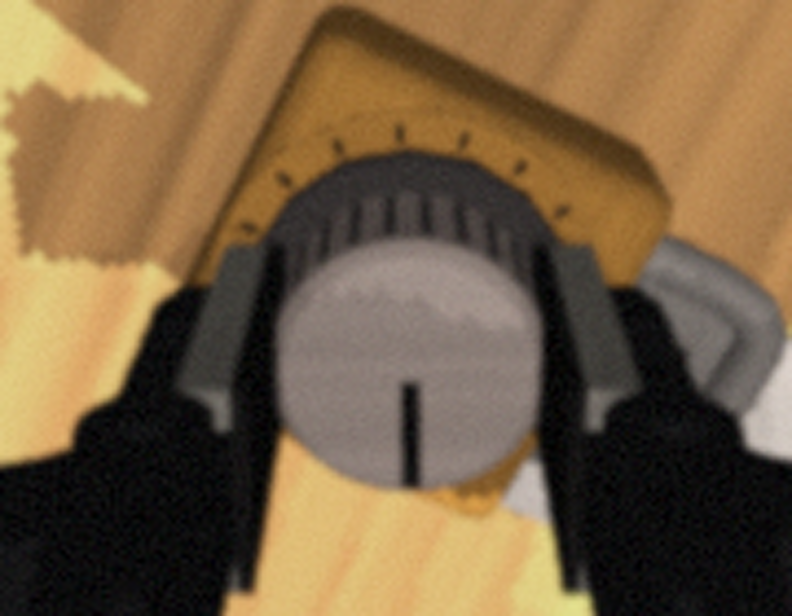

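Run:
```python
from ang import *
c=r.camera_params("wrist")
f=4.4;kc=ray(c,z2p((410,362),190,190,f),154);print("knob",kc)
T=tool(r.observe())
for off in (0,2):
  ctr=kc[:2]+off*T[:2,2]
  a,ph=marks(c,[(400,132),(337,147),(284,180),(250,227),(463,139),(519,167),(562,212)],190,190,f,ctr);print(np.round(a,3).tolist(),np.round(ph,3))
E=[ray(c,z2p(q,190,190,f),134)[:2] for q in [(210,250),(310,60),(370,30),(610,145)]]
v=E[1]-E[0];print(np.arctan2(v[1],v[0])-np.pi/2); v=E[3]-E[2];print(np.arctan2(v[1],v[0]),T@[0,0,1])
v=ray(c,z2p((411,488),190,190,f),154)-ray(c,z2p((410,385),190,190,f),154);print("line",np.arctan2(v[1],v[0]))
```

```text
knob [536.12817802  30.24921935 154.        ]
[[2.351, 20.699], [2.741, 20.757], [3.122, 21.248], [-2.8, 21.664], [1.971, 20.826], [1.591, 21.064], [1.207, 21.646]] [-0.437 -0.088  0.261  0.61 ]
[[2.346, 22.697], [2.703, 22.578], [3.057, 22.65], [-2.882, 22.487], [1.999, 22.731], [1.649, 22.625], [1.285, 22.644]] [-0.444 -0.095  0.254  0.603]
0.23636469163406781
0.26309247960553445 [ 0.66263395 -0.74894272 -0.00102459]
line -0.8384399798349331
```

```bash
python3 -m pendant '[[0,0,0.03,0,0,0,255],[0,0,0.04,0,0,0,255],[0,0,0.04,0,0,0,255],[0,0,0.04,0,0,0,255],[0,0,0.04,0,0,0,255]]';python3 -m pendant '[[0,0,0.04,0,0,0,255],[0,0,0.04,0,0,0,255],[0,0,0.04,0,0,0,255],[0,0,0.02,0,0,0,255],[0,0,0,0,0,0,255]]';python3 - <<'E'
from m import *
s=r.observe();T=tool(s);print(s["force"],s["moment"],np.arctan2(T[1,1],T[0,1])-np.pi/2)
p,d=r.snapshot("wrist");cv2.imwrite("pics/wrist9.png",cv2.resize(p[190:330,190:370,::-1],None,fx=4.4,fy=4.4,interpolation=2))
E
```

```text
clock: 7.9
tcp_pos: [535.8, 27.6, 140.5]
orientation: [0.191, 1.561, -0.198]
force: [0.4, -2.9, 1.1]
finger_gap: 29.8
clock: 8.52
tcp_pos: [536.2, 27.4, 140.5]
orientation: [-0.151, 1.565, 0.143]
force: [1.7, -5.4, 0.2]
finger_gap: 29.4
[ 1.65492819 -5.37279211  0.2043979 ] [-1.26424101 -0.15859956 -0.19598108] 0.18692734560629232
```

View pics/wrist9.png

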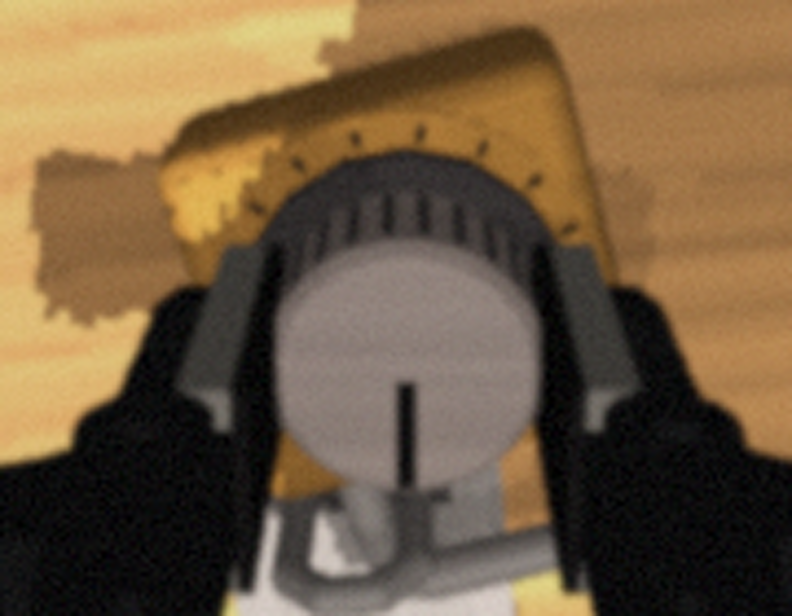

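```bash
cat > meas.py <<'E'
from ang import *
def go(mk,kq,ed,ln):
    c=r.camera_params("wrist");f=4.4;kc=ray(c,z2p(kq,190,190,f),154);s=r.observe();T=tool(s);print("knob",kc,s["tcp_pos"])
    ctr=kc[:2]+2*T[:2,2]
    a,ph=marks(c,mk,190,190,f,ctr);print(np.round(a,3).tolist(),np.round(ph,3))
    E=[ray(c,z2p(q,190,190,f),134)[:2] for q in ed];v=E[1]-E[0];print("edge",np.arctan2(v[1],v[0]))
    v=ray(c,z2p(ln[1],190,190,f),154)-ray(c,z2p(ln[0],190,190,f),154);print("line",np.arctan2(v[1],v[0]),"tool",np.arctan2(T[1,1],T[0,1])-np.pi/2)
E
python3 - <<'E'
from meas import *
go([(258,208),(298,164),(356,139),(419,134),(483,149),(535,181),(570,229)],(409,361),[(210,160),(510,90)],[(406,385),(406,488)])
E
```

```text
knob [536.27084425  26.91872847 154.        ] [536.10192905  27.42439943 140.52597115]
[[-1.963, 22.76], [-2.307, 22.986], [-2.658, 22.604], [-3.007, 22.3], [2.907, 22.257], [2.557, 22.443], [2.203, 22.405]] [-0.224  0.125  0.474  0.823]
edge 1.9977958708859194
line 0.18489664607898826 tool 0.1864641912699201
```

```bash
python3 -m pendant '[[0,0,0.03,0,0,0,255],[0,0,0.03,0,0,0,255],[0,0,0.02,0,0,0,255],[0,0,0,0,0,0,255]]';python3 - <<'E'
from m import *
s=r.observe();T=tool(s);print(s["force"],s["moment"],np.arctan2(T[1,1],T[0,1])-np.pi/2)
p,d=r.snapshot("wrist");cv2.imwrite("pics/wrist10.png",cv2.resize(p[190:330,190:370,::-1],None,fx=4.4,fy=4.4,interpolation=2))
E
```

```text
clock: 9.07
tcp_pos: [535.9, 28.3, 140.5]
orientation: [-0.346, 1.543, 0.341]
force: [-0.2, -5.3, 1.6]
finger_gap: 29.3
[-0.24678443 -5.28768536  1.56537792] [-1.09451825 -0.0140152  -0.030478  ] 0.43785410042160855
```

View pics/wrist10.png

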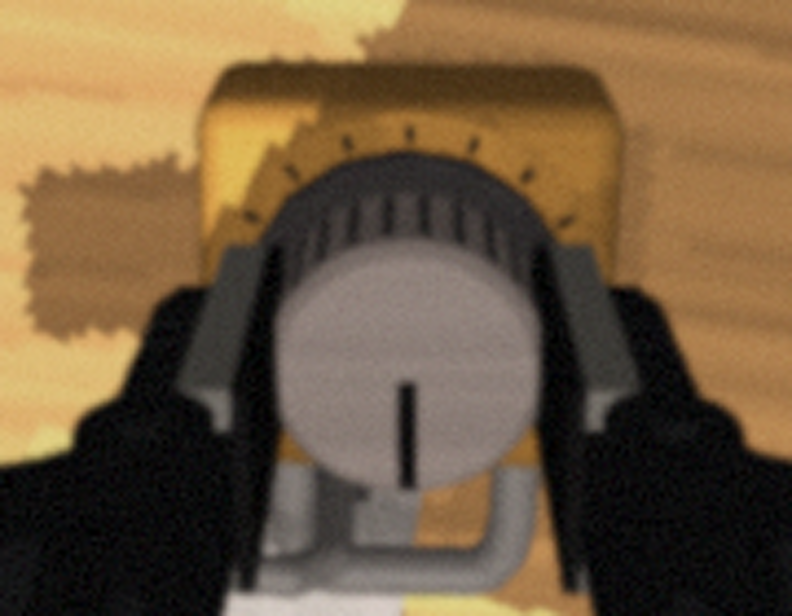

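```bash
python3 -m pendant '[[0,0,0,-0.0181,-0.0085,0,255],[0,0,0,-0.0181,-0.0085,0,255],[0,0,0,-0.0181,-0.0085,0,255],[0,0,0,0,0,0,255]]' 60;python3 - <<'E'
from m import *
s=r.observe();T=tool(s);print(s["force"],s["moment"],np.arctan2(T[1,1],T[0,1])-np.pi/2)
p,d=r.snapshot("wrist");cv2.imwrite("pics/wrist11.png",cv2.resize(p[190:330,190:370,::-1],None,fx=4.4,fy=4.4,interpolation=2))
E
```

```text
clock: 9.62
tcp_pos: [522.7, 23.1, 140.6]
orientation: [-0.344, 1.542, 0.343]
force: [3.9, -3.0, -0.4]
finger_gap: 29.3
[ 3.85836213 -2.98059264 -0.44908632] [-0.5106495  -0.60592657 -0.17416567] 0.43803752302303955
```

View pics/wrist11.png

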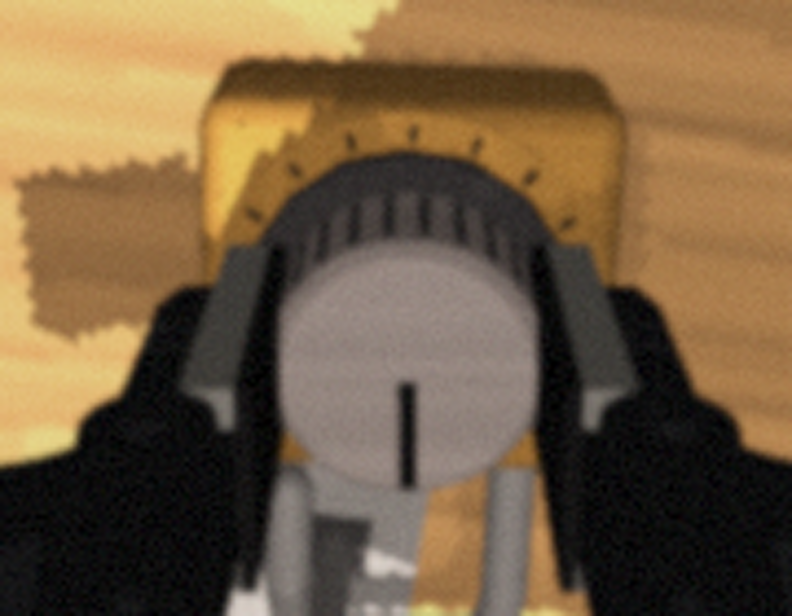

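```bash
python3 -m pendant '[[0,0,0,-0.0145,-0.0068,0,255],[0,0,0,0,0,0,255]]';python3 -m pendant '[[0,0,0,-0.0145,-0.0068,0,255],[0,0,0,0,0,0,255]]';python3 -c "
from station import r
print(r.camera_params('wrist')['xyz'])"
```

```text
clock: 9.93
tcp_pos: [519.3, 21.7, 140.6]
orientation: [-0.344, 1.541, 0.344]
force: [4.0, -2.0, -1.0]
finger_gap: 29.2
clock: 10.18
tcp_pos: [516.3, 20.2, 140.7]
orientation: [-0.344, 1.54, 0.344]
force: [7.4, -0.9, -1.4]
finger_gap: 29.0
[452.17625547 -10.52101096 283.64647538]
```

```bash
python3 -m pendant '[[0,0,0,-0.0145,-0.0068,0,255],[0,0,0,0,0,0,255]]';python3 -m pendant '[[0,0,0,-0.0145,-0.0068,0,255],[0,0,0,0,0,0,255],[0,0,0,0,0,0,255]]';python3 - <<'E'
from m import *
s=r.observe();T=tool(s);print(s["force"],s["moment"],np.arctan2(T[1,1],T[0,1])-np.pi/2)
p,d=r.snapshot("wrist");cv2.imwrite("pics/wrist12.png",cv2.resize(p[180:390,140:420,::-1],None,fx=2.8,fy=2.8,interpolation=2))
q,_=r.snapshot("scene");cv2.imwrite("pics/scene12.png",cv2.resize(q[150:280,220:370,::-1],None,fx=4.4,fy=4.4,interpolation=2))
E
```

```text
clock: 10.42
tcp_pos: [515.8, 19.3, 141.1]
orientation: [-0.344, 1.534, 0.345]
force: [15.1, 1.3, -10.0]
finger_gap: 29.0
clock: 10.8
tcp_pos: [515.6, 18.4, 141.9]
orientation: [-0.344, 1.528, 0.345]
force: [24.7, 4.2, -13.6]
finger_gap: 29.3
[ 24.72811847   4.17521789 -13.64270474] [ 0.80648374 -5.15689609 -0.19448071] 0.4398693300406311
```

View pics/wrist12.png

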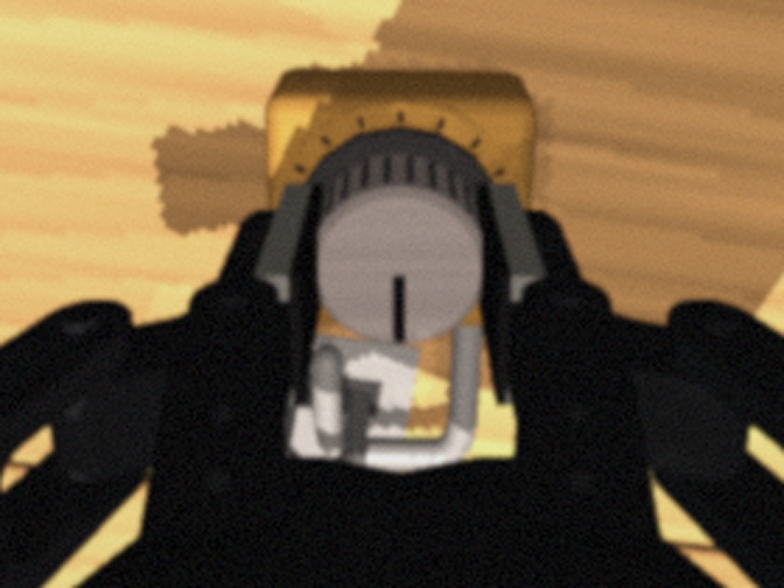

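View pics/scene12.png

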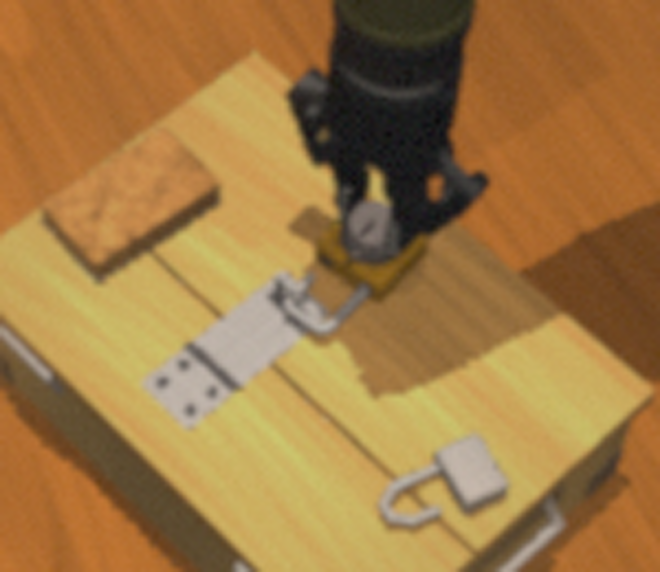

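Run:
```python
import cv2
im=cv2.imread("pics/wrist1.png");cv2.imwrite("pics/st1.png",cv2.resize(im[235:280,245:305],None,fx=12,fy=12,interpolation=cv2.INTER_CUBIC))
```

```text
(no output)
```

View pics/st1.png

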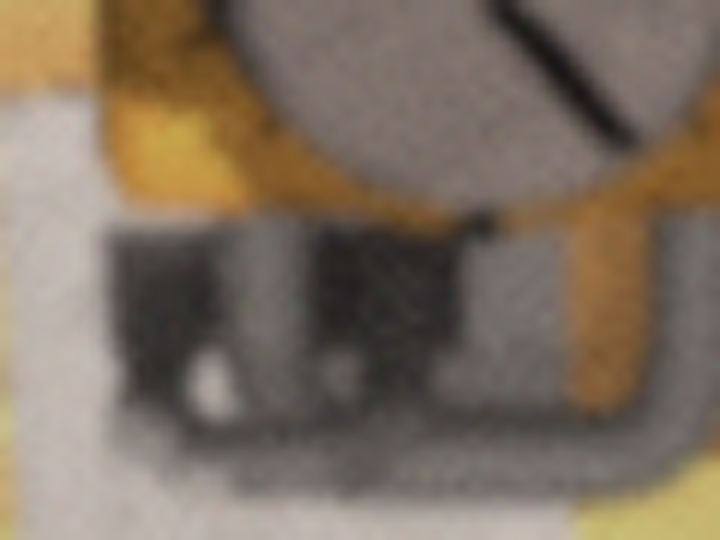

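Run:
```python
from m import *
# camera pose at wrist1
c=dict(r.camera_params("wrist"));c0={"intrinsics":c["intrinsics"],"xyz":np.array([462.898,8.268,359.104])}
yaw=1.8374
# rotation: tool axes w/ camera offset matrix
Tz=np.array([[0,np.cos(yaw),np.sin(yaw)],[0,np.sin(yaw),-np.cos(yaw)],[-1,0,0]])
M=np.array([[0,-.279,.96],[1,0,0],[0,.96,.279]])
c0["rotation"]=R.from_matrix(Tz@M).as_rotvec()
print("knobcheck",ray(c0,(285.2,229.9),154))
for n,q in [("barL",(140,425)),("barR",(405,432)),("mid",(272,430))]:
    print(n,ray(c0,z2p(q,245,235,12),136))
print("postL@lid",ray(c0,z2p((165,350),245,235,12),112),ray(c0,z2p((390,350),245,235,12),112))
s=r.observe();print(s["tcp_pos"],s["force"])
```

```text
knobcheck [536.23161825  30.51797127 154.        ]
barL [584.21101919  18.30511    136.        ]
barR [579.78558477  36.60519738 136.        ]
mid [582.12296382  27.447557   136.        ]
postL@lid [590.42780972  19.71311573 112.        ] [585.79556869  36.6745026  112.        ]
[515.57332773  18.40774082 141.85656517] [ 24.70874831   3.58849781 -13.73515775]
```

```bash
python3 -m pendant '[[0,0,0,0.021,0.0025,0,255],[0,0,0,0.021,0.0025,0,255],[0,0,0,0,0,0,255]]' 60; python3 -m pendant '[[0,0,-0.015,0.016,0.015,0,255],[0,0,-0.015,0.016,0.015,0,255],[0,0,-0.015,0.016,0.015,0,255],[0,0,0,0,0,0,255]]';python3 - <<'E'
from m import *
s=r.observe();T=tool(s);print(s["force"],s["moment"],np.arctan2(T[1,1],T[0,1])-np.pi/2)
p,d=r.snapshot("wrist");cv2.imwrite("pics/wrist13.png",cv2.resize(p[180:390,140:420,::-1],None,fx=2.8,fy=2.8,interpolation=2))
E
```

```text
clock: 11.28
tcp_pos: [517.1, 18.5, 140.6]
orientation: [-0.344, 1.545, 0.346]
force: [-1.2, 0.9, 5.2]
finger_gap: 29.3
clock: 11.78
tcp_pos: [527.0, 28.1, 140.5]
orientation: [-0.235, 1.564, 0.232]
force: [-7.7, -4.6, 12.0]
finger_gap: 29.0
[-7.71901446 -4.59702961 11.98139539] [-0.98578512  1.60266137 -0.0300927 ] 0.29732095535545966
```

View pics/wrist13.png

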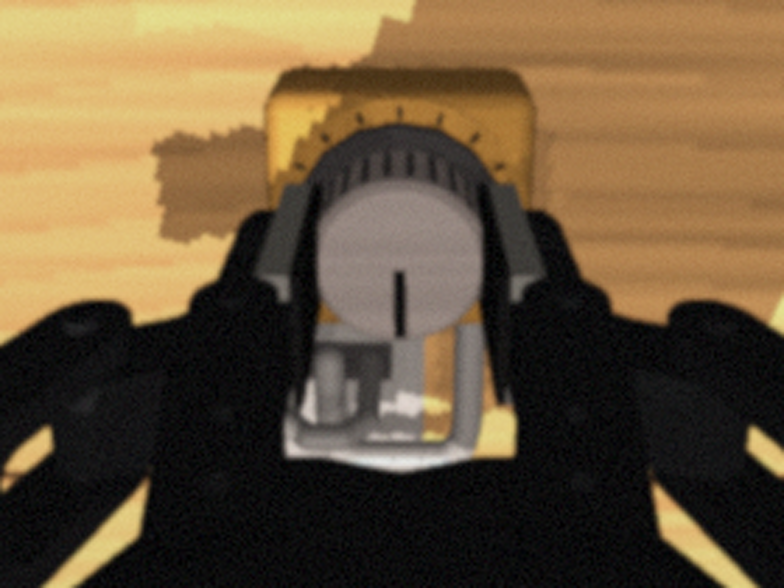

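```bash
python3 -m pendant '[[0,0,0,0,0,0.006,255],[0,0,0,0.013,0.004,0,255],[0,0,0,0,0,0,255]]';python3 - <<'E'
from m import *
s=r.observe();T=tool(s);print(s["force"],s["moment"],np.arctan2(T[1,1],T[0,1])-np.pi/2)
E
```

```text
clock: 12.2
tcp_pos: [532.8, 30.4, 141.0]
orientation: [-0.234, 1.559, 0.235]
force: [0.7, -1.0, -5.4]
finger_gap: 29.2
[ 0.72888083 -1.04567984 -5.40237784] [-0.01670397  0.04816994 -0.02277152] 0.2982711542880463
```

```bash
python3 -m pendant '[[0,0,0,0.018,0.005,0,255],[0,0,0,0.018,0.005,0,255],[0,0,0,0,0,0,255]]';python3 - <<'E'
from m import *
s=r.observe();T=tool(s);print(s["force"],s["moment"],np.arctan2(T[1,1],T[0,1])-np.pi/2)
p,d=r.snapshot("wrist");cv2.imwrite("pics/wrist14.png",cv2.resize(p[180:390,140:420,::-1],None,fx=2.8,fy=2.8,interpolation=2))
q,_=r.snapshot("scene");cv2.imwrite("pics/scene14.png",cv2.resize(q[180:250,260:340,::-1],None,fx=8,fy=8,interpolation=2))
E
```

```text
clock: 12.58
tcp_pos: [542.8, 32.7, 141.7]
orientation: [-0.234, 1.558, 0.234]
force: [-0.7, 0.7, -5.3]
finger_gap: 29.4
[-0.71609032  0.7332362  -5.33771258] [ 0.01702859  0.05839981 -0.00143504] 0.29812820060696255
```

View pics/wrist14.png

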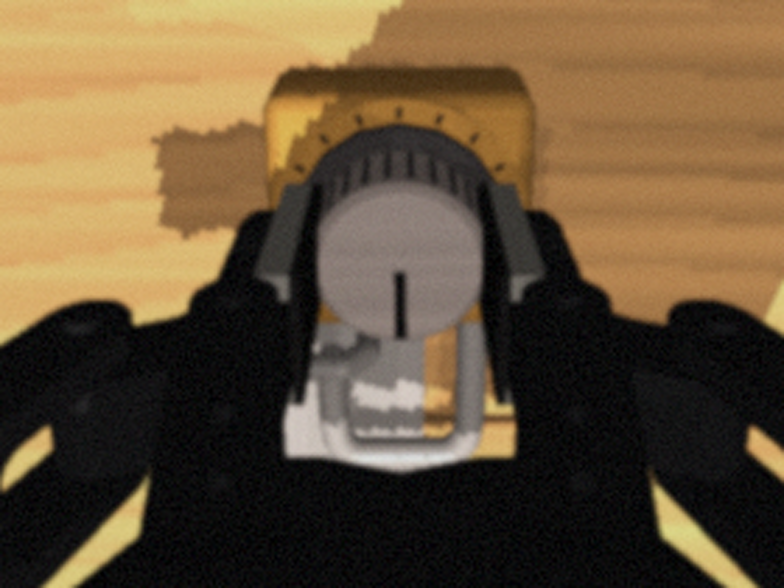

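View pics/scene14.png

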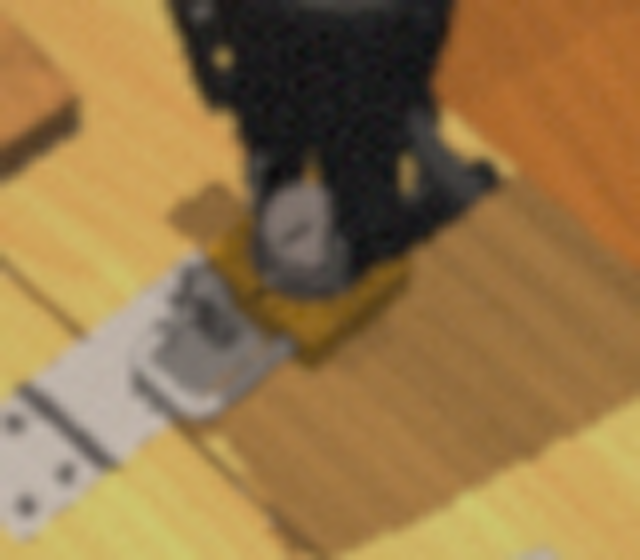

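```bash
python3 -m pendant '[[0,0,0,0.0076,0.0024,0,255],[0,0,0,0,0,0,255]]'; python3 -m pendant '[[0,0,0,0.0057,0.0018,0,255],[0,0,0,0,0,0,255]]'
```

```text
clock: 12.92
tcp_pos: [544.3, 33.2, 141.9]
orientation: [-0.234, 1.558, 0.234]
force: [0.7, -0.9, -6.0]
finger_gap: 29.3
clock: 13.18
tcp_pos: [545.7, 33.6, 141.9]
orientation: [-0.234, 1.558, 0.234]
force: [0.8, -0.1, -5.0]
finger_gap: 29.1
```

```bash
python3 -m pendant '[[0,0,0,0.0057,0.0018,0,255],[0,0,0,0,0,0,255]]'; python3 -m pendant '[[0,0,0,0.0057,0.0018,0,255],[0,0,0,0,0,0,255]]'
```

```text
clock: 13.42
tcp_pos: [547.0, 34.1, 141.8]
orientation: [-0.234, 1.558, 0.234]
force: [-0.5, -0.3, -5.3]
finger_gap: 29.1
clock: 13.68
tcp_pos: [547.5, 34.5, 141.6]
orientation: [-0.234, 1.56, 0.234]
force: [-4.0, 0.1, -3.7]
finger_gap: 29.3
```

```bash
python3 -m pendant '[[0,0,0,-0.0164,-0.005,0,255],[0,0,0,0,0,0,255]]'; python3 -m pendant '[[0,0,0,0,0,0.02,255],[0,0,0,0,0,0.02,255],[0,0,0,0,0,0,255]]';python3 - <<'E'
from m import *
s=r.observe();T=tool(s);print(s["force"],s["moment"],np.arctan2(T[1,1],T[0,1])-np.pi/2)
p,d=r.snapshot("wrist");cv2.imwrite("pics/wrist15.png",cv2.resize(p[180:390,140:420,::-1],None,fx=2.8,fy=2.8,interpolation=2))
E
```

```text
clock: 13.92
tcp_pos: [544.4, 33.2, 141.9]
orientation: [-0.234, 1.557, 0.234]
force: [-0.3, -0.1, -4.8]
finger_gap: 29.1
clock: 14.3
tcp_pos: [545.0, 33.3, 152.6]
orientation: [-0.234, 1.557, 0.234]
force: [0.4, 0.3, -4.8]
finger_gap: 29.3
[ 0.36214666  0.28045236 -4.785462  ] [0.04929914 0.00949776 0.02419758] 0.29799399300747687
```

View pics/wrist15.png

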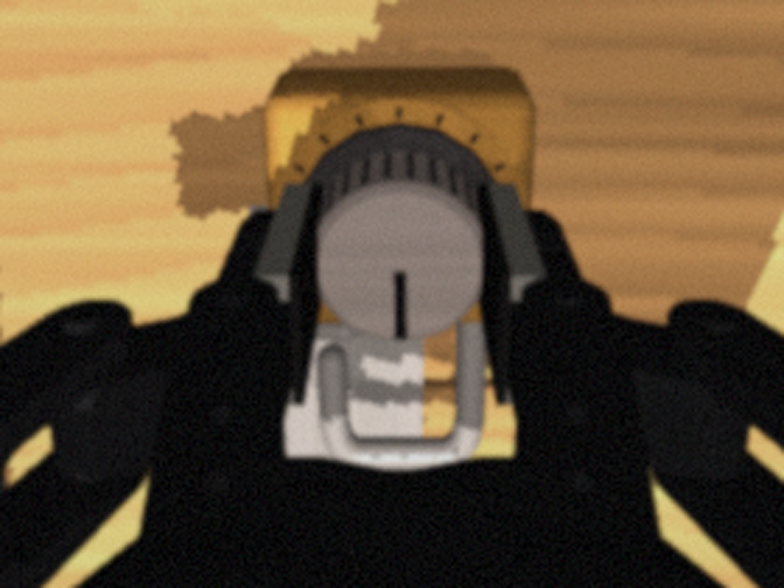

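```bash
python3 -m pendant '[[0,0,0,0,0,0.025,255],[0,0,0,0,0,0.025,255],[0,0,0,0,0,0,255]]';python3 -m pendant '[[0,0,0,0,0,0.03,255],[0,0,0,0,0,0.03,255],[0,0,0,0,0,0.03,255],[0,0,0,0,0,0,255]]'
```

```text
clock: 14.72
tcp_pos: [544.9, 33.3, 165.1]
orientation: [-0.234, 1.557, 0.234]
force: [0.2, 0.3, -6.2]
finger_gap: 29.3
clock: 15.22
tcp_pos: [545.0, 33.3, 187.8]
orientation: [-0.234, 1.556, 0.234]
force: [0.5, 0.2, -5.6]
finger_gap: 29.0
```

```bash
python3 -m pendant '[[0,0,0,0,0,0.06,255],[0,0,0,0,0,0.1,255],[0,0,0,0,0,0.1,255],[0,0,0,0,0,0.08,255],[0,0,0,0,0,0.03,255]]'; python3 -m pendant '[[0,0,0,0,0,0.01,255],[0,0,0,0,0,0,255],[0,0,0,0,0,0,255]]';python3 - <<'E'
from m import *
s=r.observe();T=tool(s);print(s["force"],s["moment"],T[:,0],s["joint_vel"])
p,d=r.snapshot("wrist");cv2.imwrite("pics/wrist16.png",cv2.resize(p[180:390,140:420,::-1],None,fx=2.8,fy=2.8,interpolation=2));np.save("d16.npy",d)
q,_=r.snapshot("scene");cv2.imwrite("pics/scene16.png",cv2.resize(q[80:300,150:440,::-1],None,fx=2.6,fy=2.6,interpolation=2))
q,_=r.snapshot("top");cv2.imwrite("pics/top16.png",q[:,:,::-1])
E
```

```text
clock: 15.85
tcp_pos: [545.0, 33.3, 281.2]
orientation: [-0.234, 1.556, 0.234]
force: [-0.6, 0.7, -5.5]
finger_gap: 28.8
clock: 16.23
tcp_pos: [543.8, 33.2, 280.9]
orientation: [-0.234, 1.56, 0.234]
force: [-0.1, -0.3, -5.5]
finger_gap: 29.3
[-0.13550587 -0.29360351 -5.47473162] [0.01547009 0.03740527 0.01024493] [-1.51426814e-03 -1.04123699e-04 -9.99998848e-01] [ 0.00054797 -0.00122686  0.00114083  0.0029961   0.00056409  0.00078549]
```

View pics/wrist16.png

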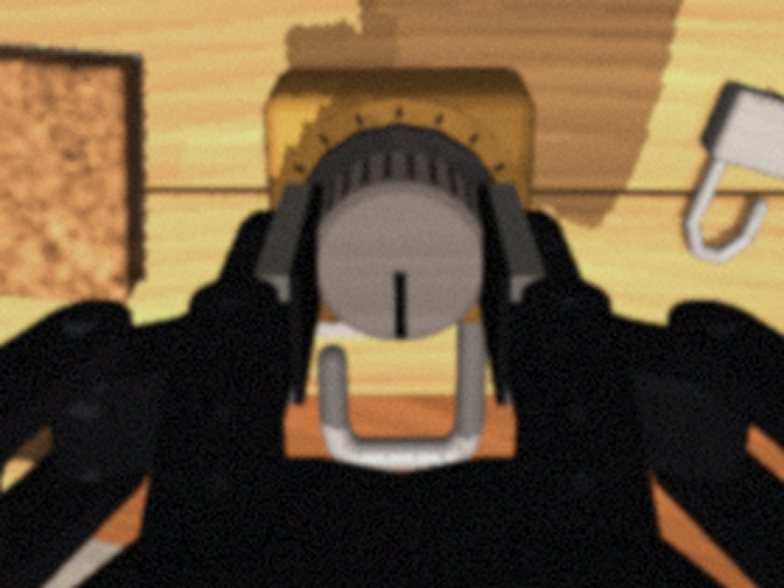

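View pics/scene16.png

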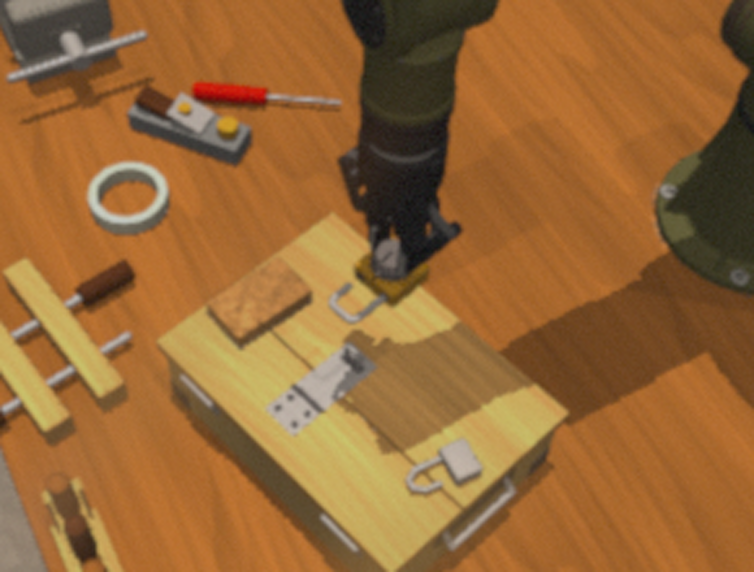

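View pics/top16.png

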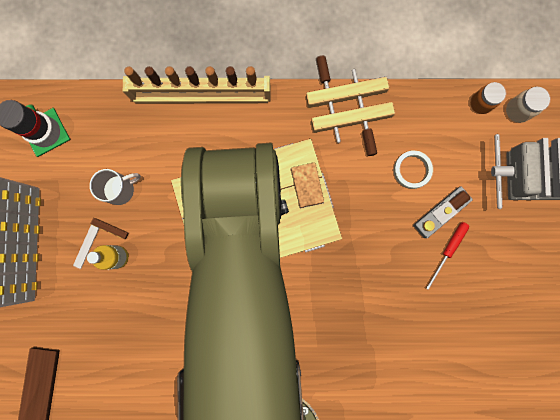

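Run:
```python
from m import *
c=r.camera_params("wrist");d=np.load("d16.npy")
def P(q):
    uv=z2p(q,140,180,2.8);u,v=int(round(uv[0])),int(round(uv[1]));return np.round(pt3(c,uv,np.median(d[v-1:v+2,u-1:u+2])),1)
for n,q in [("bodyBL",(300,110)),("bodyBR",(505,110)),("toe",(333,390)),("heel",(468,390)),("bow",(400,448)),("toeR",(345,425)),("knobN",(370,215)),("knobF",(370,310)),("knobL",(335,260)),("knobR",(465,260))]: print(n,P(q))
print(r.observe()["joint_vel"].round(4),r.observe()["clock"])
```

```text
bodyBL [529.9   8.  274.8]
bodyBR [518.2  45.9 274.9]
toe [595.6  32.4 266.3]
heel [586.7  61.9 266.1]
bow [607.6  52.1 264.6]
toeR [605.   37.8 264.9]
knobN [537.6  25.2 295.4]
knobF [555.8  30.5 294.9]
knobL [548.2  21.8 294.6]
knobR [541.4  43.9 294.6]
[-0.0006 -0.0006  0.0015  0.001  -0.0011 -0.0005] 16.375
```

```bash
python3 -c "
from station import r
print(r.close_job())"
```

```text
the job is handed in; nothing more can be done
None
```

The dial padlock is open, off the staple and held above the chest. I handed the job in at about 16.4 s of the 48 s allowed.

- **Dial:** I turned it clockwise from about -0.70 rad to about 1.10. That is inside the 0.95–1.15 window, but about 0.05 past the exact third click. I then turned it back anticlockwise to the wide mark, where it read about 0.00.
- **Shackle:** I pulled the body straight back until the force rose to 25 N at the stop. The toe was visibly clear of the body.
- **Taking it off:** I brought the lock forward until the body just touched the staple (4 N), backed off about 3 mm and lifted. The force then stayed at the lock's own weight, about 5.5 N, with no snag.
- **Last checks:**
  - The lock is level to about 1°, dial up, with the shackle still open.
  - Its underside is about 14 cm above the lid.
  - The arm is still.
  - The keyed padlock and sanding block look undisturbed, and so do the bench items in view.

**Disagreements:**
- The camera put the knob 3 mm apart between the top and wrist views.
- The camera placed the staple a few mm off from where contact showed it; I went by contact.
- The lock swung more than the stated 0.1 rad while turning back (about 0.2), so I measured the dial against the body's own marks.

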